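# Lock the hold-down screw of a pipe jig with its jam nut

## Task

The jam nut on top of the pipe jig's adjusting screw is loose. Fit the holding key fully down over the screw's square head with its tail between the two pegs so that the screw cannot turn, then swing the nut's handle clockwise (seen from above) until the nut seats and nip it up firmly without overtightening it. Finally lift the key off and lay it gently back upright on the open bench, clear of the jig, leaving the screw at its setting and the other stock where it is.

Things in the scene. Friction and masses are not known exactly. Their poses are not given: they have to be found in the camera images.
- jig: fixed steel pipe jig: base 110 (x) x 200 (y) x 12 mm; a 42 mm pipe, 170 mm long, lies along x under a grey bridge (44 mm wide, 200 mm along y, top at z 84 mm). Origin on the bench under the vertical screw axis, z up. Its place and its yaw (within 0.25 rad of 0) vary
- peg_gap (a point): middle of the gap between two upright round-topped pegs on the bridge (10 mm thick, 15 mm clear gap along the jig's x, z 84 to 145 mm), at jig x 0, y -85 mm, z 122 mm (jig's axes)
- screw_axis (a point): point on the screw's vertical axis at the height of the nut's handle, 92.5 mm above the bench (fixed to the jig, jig's axes)
- screw_head (a point): centre of the top face of the adjusting screw's square head, 128 mm above the bench; the head is 26 x 26 mm, 20 mm tall, its sides along this point's x and y (parallel to the jig's at the start)
- stop_screw (a joint): turn of the screw from its setting (rad, 0 at the start, positive clockwise from above). Only 0.10 N m of friction holds it: unless the key holds it, it turns along with the nut. The fitted key has about 0.1 rad of play to either side, which the nut takes up first. More than 0.25 rad either way spoils the setting
- jam_nut (a joint): turn of the nut on the screw (rad, positive clockwise from above = tightening): -1.15 to -0.7 at the start, 0 when it is on its seat, where it stops hard. On the way it runs stiffly, at 0.22 N m (about 2 N at the pin), and it stays where it is left
- handle (a joint): springy bend of the nut's handle about the screw axis (rad, positive when the pin is pushed clockwise): 0.01 rad (1 mm at the pin) for each 4 N at the pin, so it shows how hard the nut is turned; it springs back when let go. Firmly nipped: 8 to 15 N at the pin with the nut on its seat (past 0.018). Overtightened: past 20 N (0.05)
- nut_pin (a point): on the centre line of the upright round pin (16 mm thick, z 88 to 140 mm) at the end of the nut's handle, 125 mm above the bench, 100 mm from the screw axis. The handle is an 11 mm bar at z 87 to 98 mm on the jig's +y side; it swings level, clockwise from above, about the screw axis. The direction in which it seats varies by 0.3 rad
- key: loose dark steel holding key (0.25 to 0.45 kg) standing right (-y) of the jig, yaw within 0.5 rad of 0. Origin: centre of the underside of its 44 x 44 x 26 mm block. Square socket below, sides along x and y: 27.5 mm wide, 18 mm deep, 3 mm lead-in. A tail 12 mm wide, z 6 to 18 mm, runs to y -110 mm. Fitted, the origin is 110 mm above the bench
- key_grip (a point): on the upright grip bar on top of the key (14 mm thick along x, 38 mm along y, from 26 to 66 mm above the key's underside), on its centre line 50 mm above the underside (key's axes)
- key_socket (a point): centre of the socket's ceiling, 18 mm above the key's underside; it rests on the screw head's top when fitted (key's axes)
- key_tail (a point): point on the key's tail at y -85 mm, z 12 mm of the key: between the pegs when fitted
- coupling: short brass pipe coupling standing on end, 38 mm across, 36 mm tall; a bystander, origin at the centre of its underside
- nipple: thin steel pipe nipple standing on end, 27 mm across, 85 mm tall; a bystander, origin at the centre of its underside
- tee: brass tee fitting lying on its side, 64 mm long, 32 mm thick; a bystander, origin at bench level under its middle
- bush: brass hexagon bush, 36 mm across flats, 30 mm tall; a bystander, origin at the centre of its underside
- cap: domed steel pipe cap, 44 mm across, 28 mm tall; a bystander, origin at the centre of its underside
- screwdriver: black-handled screwdriver lying flat, 200 mm long, origin at mid-length; a bystander
Mind the look-alikes: they are no part of the job. Of the things shaped like the key, the steel one is meant.

How it is judged:
By the outcome, as a careful person would: the job done as asked, in the order asked, and still so for the second after the job is handed in, with the robot touching nothing.
It also fails if it takes over 72 s, if anything falls off the work surface, if the arm or the gripper's body presses on something with over 40 N, if the wrist force passes 120 N, or if a joint passes its speed limit or range.

## Robot

A 7-joint arm with a two-finger parallel gripper is mounted at the origin on the work surface. World frame = base frame: x ahead of the robot, y to its left, z up, the work surface at z = 0. Lengths are in m, angles in rad, forces in N, time in s.
With the tool pointing down it reaches from about 0.425 to 1.025 m from the base axis. Payload 3.6 kg.
Tool frame: the origin (TCP) lies between the finger pads; the fingertips stand 8 mm ahead of it and the grasp point (between the pads) lies 11 mm behind it; x points along the fingers, z is the direction in which the jaws open and shut, and the axes are right-handed (so a half turn about x gives the same grasp; the last joint's range is limited). The gripper opens to 85 mm and grips with 20 to 120 N. Pads are 22 mm wide; open, the fingers measure 114 mm over their backs; the gripper's body (76 mm by 85 mm) begins 54 mm behind the grasp point. The pads swing forward as they close: fully open they stand 13 mm farther back than shut.
Start: joints at [-1.431, 0.591, 0.048, 1.609, -0.033, 0.943, -0.034], TCP at [0.167, 0.705, 0.239] pointing down, gripper open.
Joint ranges: [-2.69, 2.69], [-0.47, 2.24], [-1.27, 1.36], [0.19, 2.51], [-1.53, 4.68], [0.08, 2.07], [-3.09, 3.09]. Speed limits (rad/s): [2.57, 2.57, 3.14, 3.14, 3.14, 3.14, 3.14].

## Interface

Orientations are given as [roll, pitch, yaw] about the fixed x, y, z axes, in that order (R = Rz(yaw) Ry(pitch) Rx(roll)).
In Python, from station import robot gives the robot as it stands.
- The arm moves only by the tool move_arm, never from a script. Its argument "rows" is one flat list of numbers, 7 for each row, row after row: the turn, a rotation vector about the tool's x, y, z in degrees, then the shift along the tool's x, y, z in mm, then the closure in counts, from 0 (fully open) to 255 (shut). In form: [wx, wy, wz, tx, ty, tz, gripper, wx, wy, wz, tx, ty, tz, gripper, ...]. A call has 1 to 20 rows; each row shifts and turns the commanded pose from where the row before left it, along the tool's axes as they then stand; what a row does not reach is not made up. A row lasts 1/8 s, in which the tool goes at most 62.5 mm and 10.7 degrees, less where a joint would pass 70% of its speed; a pose out of reach is approached as far as the arm can. A call with a gripper value outside its range is refused whole. The fingers move at their own pace and stop on an object; the grip force is fixed at half the most. Time passes only in rows, so rows that do not move let the fingers close. It gives the time, the measured TCP pose, the force and the opening at its end, in the units of the state.
- robot.get_state(): the state, without advancing time (a new reading comes with each control period).
- robot.get_image(name): name is "side" or "top" or "wrist"; returns the picture (400x640x3 uint8, blue, green, red); there is no depth.
- robot.camera_info(name): a dict with "K" (3x3 intrinsics, pixels), "pose" (4x4, takes a point from camera to world coordinates); the wrist camera has in their place "mount" (4x4, takes a point from camera to tool coordinates, whose origin is the TCP and whose axes are the tool frame's). Camera axes: x right, y down, z forward; pixel columns grow to the right and rows downward; lengths in m; the calibration is good to about 2 mm. A picture is of the moment at which its call begins: read the wrist's pose just before it. camera_info takes no time and is no camera call.
- robot.finish_job(): hands the job in, once; it reports no verdict.
Trained networks look in the newest picture that a camera, given by its name, has taken for a name from the list of things; names that differ only in an ending like _2 or _b are one class to them, and where a whole thing is asked for, a point or a joint stands for the part that bears it (a point fixed in the world has none). Each returns a list of dicts, best first, with "score" (0 to 1); they miss things now and then, are a little off and sometimes report something else, mostly with a low value. They report only what shows in the picture. A call takes as long as a camera call. They do not tell look-alikes from the thing itself.
- robot.regions_of(camera, name): "pixels" (400x640 bool, what is visible of it) and "bbox" ([left, top, width, height] in pixels, round what is visible of it).
The state is a dict: "clock": time; "joint_positions": joint angles; "joint_vel": joint speeds; "joint_efforts": joint torques, N m; "ee_pos": TCP position; "ee_rot": TCP orientation; "force": force on the tool from outside, world axes, zero at the start; "torque": the same for the moment, N m; "opening": finger opening in m.
Only numpy, scipy, OpenCV 4.12 (cv2) and the standard library are available. Lean on these libraries where they do the work, as an engineer would, in place of code of your own. Each camera call takes 0.05 s, during which the arm holds its last target. There are 200 camera calls.

## Working session

There is one attempt and no reset: what is moved stays moved. The work goes in short steps, Python scripts to look and compute and a tool call to move; the robot and the scene stay as the last step left them, time stands still between calls to the robot, and variables do not carry over. Pictures are saved under pics/ and viewed, about 8 in all and at most 12, crops included, and the job is handed in when it is done.

Besides the shell and the picture viewer there is one more tool, called as name(argument=value, ...) on one line, values as JSON. move_arm: Moves the arm, as the interface text tells. Its arguments: {"type":"object","properties":{"rows":{"type":"array"}},"required":["rows"]}

```bash
mkdir -p pics; ls
cat > h.py <<'E'
import numpy as np, cv2
from station import robot
from scipy.spatial.transform import Rotation as R
def cam(n, st=None):
    ci=robot.camera_info(n); K=np.array(ci["K"])
    if n!="wrist": return K,np.array(ci["pose"])
    st=st or robot.get_state(); T=np.eye(4); T[:3,:3]=R.from_euler('xyz',st["ee_rot"]).as_matrix(); T[:3,3]=st["ee_pos"]
    return K,T@np.array(ci["mount"])
def p2w(n,uv,z,c=None):
    K,P=c or cam(n); uv=np.atleast_2d(np.asarray(uv,float))
    d=(P[:3,:3]@np.linalg.inv(K)@np.c_[uv,np.ones(len(uv))].T).T
    return P[:3,3]+d*((z-P[2,3])/d[:,2])[:,None]
def w2p(n,X,c=None):
    K,P=c or cam(n); X=np.atleast_2d(np.asarray(X,float)); q=(X-P[:3,3])@P[:3,:3]@K.T
    return q[:,:2]/q[:,2:]
E
python3 - <<'E'
from h import *
st=robot.get_state(); print({k:np.round(v,3) for k,v in st.items()})
for n in ("top","side"):
    im=robot.get_image(n); cv2.imwrite(f"pics/{n}0.png",im)
    K,P=cam(n); print(n,np.round(K,1).tolist(),np.round(P,3).tolist())
    for t in ("jig","key","nut_pin","screw_head","coupling","nipple","tee","bush","cap","screwdriver"):
        for r in robot.regions_of(n,t)[:3]: 
            ys,xs=np.nonzero(r["pixels"]); print(n,t,round(r["score"],2),r["bbox"],round(xs.mean()),round(ys.mean()))
E
```

```text
pics
{'clock': np.float64(0.0), 'joint_positions': array([-1.432,  0.592,  0.048,  1.61 , -0.033,  0.943, -0.034]), 'joint_vel': array([ 0.   , -0.001, -0.001,  0.001, -0.   , -0.001,  0.001]), 'joint_efforts': array([ 0.0000e+00, -5.4870e+01,  1.5460e+00, -1.9811e+01,  9.0000e-03,
        9.0000e-03, -0.0000e+00]), 'ee_pos': array([0.167, 0.705, 0.238]), 'ee_rot': array([-3.096,  1.569, -1.758]), 'force': array([ 0.08 , -0.284,  0.138]), 'torque': array([-0.045, -0.049, -0.073]), 'opening': np.float64(0.085)}
top [[449.4, 0.0, 320.0], [0.0, 449.4, 191.8], [0.0, 0.0, 1.0]] [[0.006, -0.993, 0.12, 0.4], [-1.0, -0.004, 0.017, -0.012], [-0.017, -0.12, -0.993, 1.201], [0.0, 0.0, 0.0, 1.0]]
top jig 0.83 [266.7, 152.1, 81.8, 66.3] 307 187
top jig 0.27 [413.9, 174.3, 49.0, 21.5] 430 183
top key 0.78 [413.5, 173.7, 51.4, 20.5] 430 183
top key 0.76 [408.9, 227.0, 51.1, 29.9] 441 243
top key 0.69 [312.0, 245.1, 30.1, 45.1] 326 260
top nut_pin 0.63 [269.9, 181.8, 29.7, 28.2] 283 198
top nut_pin 0.49 [267.7, 175.2, 46.4, 32.2] 295 190
top screw_head 0.55 [270.0, 176.5, 43.2, 34.0] 294 191
top scr
[... 699 characters left out ...]
279.4, 57.2, 57.4] 390 306
side key 0.63 [294.4, 319.6, 61.9, 49.7] 330 346
side nut_pin 0.58 [189.5, 150.9, 37.8, 40.6] 202 178
side nut_pin 0.53 [280.4, 167.6, 33.3, 27.1] 291 182
side nut_pin 0.25 [280.5, 167.1, 45.1, 33.4] 298 186
side screw_head 0.69 [280.5, 166.6, 43.0, 37.3] 305 186
side coupling 0.81 [296.8, 276.2, 18.3, 24.4] 306 286
side nipple 0.81 [416.0, 227.9, 16.5, 30.7] 422 243
side tee 0.57 [438.7, 282.1, 36.3, 25.2] 455 294
side tee 0.52 [279.2, 167.1, 73.6, 85.6] 316 212
side bush 0.44 [312.2, 153.4, 11.8, 10.6] 318 159
side bush 0.23 [246.7, 171.8, 17.9, 13.1] 256 180
side cap 0.63 [247.7, 172.7, 17.4, 12.7] 256 180
side screwdriver 0.71 [189.1, 163.8, 24.0, 24.8] 201 179
```

Run:
```python
import cv2
a=cv2.imread("pics/top0.png")[100:310,160:480]; b=cv2.imread("pics/side0.png")[130:380,170:490]
cv2.imwrite("pics/c_top.png",cv2.resize(a,None,fx=2.5,fy=2.5,interpolation=cv2.INTER_CUBIC))
cv2.imwrite("pics/c_side.png",cv2.resize(b,None,fx=2.4,fy=2.4,interpolation=cv2.INTER_CUBIC))
```

```text
(no output)
```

View pics/c_top.png

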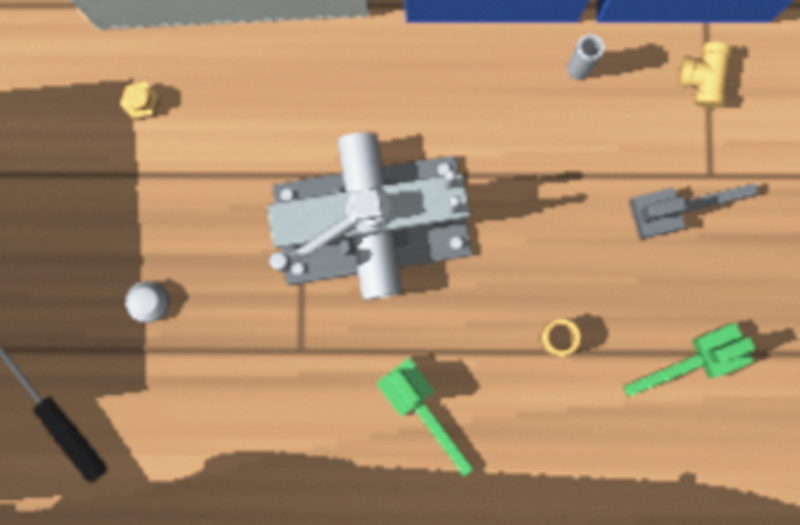

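View pics/c_side.png

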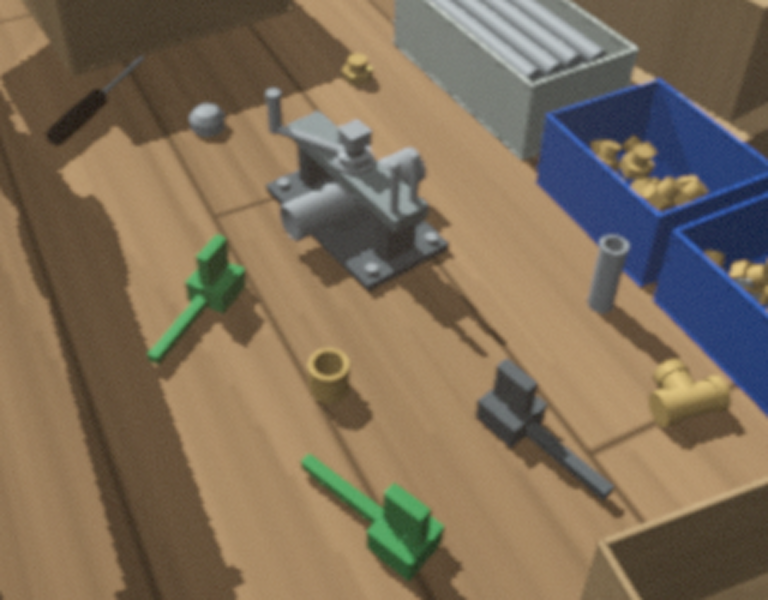

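Three key-shaped things are in view. In full-image pixels:
- Dark steel key: top (423,185), side about (385,300).
- Green key A: top (323,257), side about (258,250).
- Green key B: top (450,241), side about (338,346).

The steel one is meant. The handle's pin is at top (271,204), on the +y/-x side, so it must swing toward +x.

```bash
cat >> h.py <<'E'
def tool(st=None):
    st=st or robot.get_state(); return np.array(st["ee_pos"]),R.from_euler('xyz',st["ee_rot"])
def goto(p,zdir):
    """tool-frame rotvec deg and then (after turn) shift mm to TCP p, tool down, jaw axis zdir (xy), nearest half turn"""
    p0,r0=tool(); out=[]
    for s in (1,-1):
        z=s*np.array([zdir[0],zdir[1],0.])/np.hypot(*zdir[:2]); x=np.array([0,0,-1.]); y=np.cross(z,x)
        T=R.from_matrix(np.c_[x,y,z]); w=(r0.inv()*T); out.append((np.degrees(w.magnitude()),np.degrees(w.as_rotvec()),T.inv().apply(np.array(p)-p0)*1000))
    out.sort(key=lambda o:o[0])
    for o in out: print("turn",o[1].round(2),"shift",o[2].round(1))
E
python3 - <<'E'
from h import *
print(tool()[1].as_matrix().round(3).tolist()); print(np.round(robot.camera_info("wrist")["mount"],3).tolist(),np.round(robot.camera_info("wrist")["K"],0).tolist())
f=lambda u,v:(u/2.5+160,v/2.5+100)
a=lambda n,uv,z:print(n,p2w("top",f(*uv),z)[0].round(3))
a("key block ctr",(662,215),.026); a("tailend",(766,187),.012); a("grip top a",(641,212),.066);a("grip top b",(684,207),.066)
a("bridge TL",(268,207),.084);a("bridge BL",(275,246),.084);a("TR",(463,178),.084);a("BR",(468,217),.084)
a("head",(370,203),.128);a("pin",(279,261),.14);a("peg1",(456,170),.145);a("peg2",(457,203),.145)
g=lambda u,v:(u/2.4+170,v/2.4+130)
for n,uv,z in (("grip top",(518,372),.066),("tail end",(605,490),.012),("head",(354,130),.128),("pin",(272,92),.14)): print("side",n,p2w("side",g(*uv),z)[0].round(3))
E
```

```text
[[0.0, -0.973, 0.231], [0.0, 0.231, 0.973], [-1.0, -0.0, 0.0]]
[[-0.001, -0.29, 0.957, -0.135], [0.001, -0.957, -0.29, 0.075], [1.0, 0.001, 0.001, -0.001], [0.0, 0.0, 0.0, 1.0]] [[279.0, 0.0, 323.0], [0.0, 279.0, 197.0], [0.0, 0.0, 1.0]]
key block ctr [ 0.558 -0.267  0.026]
tailend [ 0.591 -0.381  0.012]
grip top a [ 0.556 -0.237  0.066]
grip top b [ 0.561 -0.281  0.066]
bridge TL [0.557 0.14  0.084]
bridge BL [0.518 0.133 0.084]
TR [ 0.587 -0.056  0.084]
BR [ 0.548 -0.061  0.084]
head [0.555 0.036 0.128]
pin [0.497 0.121 0.14 ]
peg1 [ 0.585 -0.047  0.145]
peg2 [ 0.553 -0.048  0.145]
side grip top [ 0.564 -0.263  0.066]
side tail end [ 0.59  -0.366  0.012]
side head [0.554 0.038 0.128]
side pin [0.498 0.123 0.14 ]
```

Run:
```python
from h import *
goto([.555,.037,.28],[np.cos(.15),np.sin(.15)])
```

```text
turn [68.07  0.    0.  ] shift [ -40.7 -718.9  283.5]
turn [-111.93   -0.      0.  ] shift [ -40.7  718.9 -283.5]
```

move_arm(rows=[9.72, 0, 0, 0, 0, 0, 0, 9.72, 0, 0, 0, 0, 0, 0, 9.72, 0, 0, 0, 0, 0, 0, 9.72, 0, 0, 0, 0, 0, 0, 9.72, 0, 0, 0, 0, 0, 0, 9.72, 0, 0, 0, 0, 0, 0, 9.75, 0, 0, 0, 0, 0, 0, 0, 0, 0, -3, -55, 22, 0, 0, 0, 0, -3, -55, 22, 0, 0, 0, 0, -3, -55, 22, 0, 0, 0, 0, -3, -55, 22, 0, 0, 0, 0, -3, -55, 22, 0, 0, 0, 0, -3, -55, 22, 0, 0, 0, 0, -3, -55, 22, 0, 0, 0, 0, -3, -55, 22, 0, 0, 0, 0, -3, -55, 22, 0, 0, 0, 0, -3, -55, 22, 0, 0, 0, 0, -3, -55, 22, 0, 0, 0, 0, -3, -55, 22, 0, 0, 0, 0, -3, -55, 20, 0])

```text
clock: 3.6
ee_pos: [0.556, 0.0395, 0.2788]
ee_rot: [0.3, 1.57, 0.45]
force: [1.3, 0.2, 0.2]
opening: 0.0862
```

Run:
```python
from h import *
c=cam("wrist"); st=robot.get_state(); print(st["clock"],st["ee_pos"])
im=robot.get_image("wrist"); cv2.imwrite("pics/w1.png",im); np.savez("pics/w1.npz",K=c[0],P=c[1])
for t in ("screw_head","nut_pin","jig"):
  for r in robot.regions_of("wrist",t)[:3]: print(t,round(r["score"],2),r["bbox"])
for n,X in (("head",[.555,.037,.128]),("pin",[.497,.122,.14])): print(n,w2p("wrist",X,c))
```

```text
3.6 [0.55601355 0.03948118 0.27878009]
screw_head 0.64 [269.3, 85.0, 69.1, 112.7]
nut_pin 0.83 [266.4, 84.7, 55.6, 84.4]
jig 0.65 [258.7, 85.6, 133.6, 179.6]
jig 0.35 [266.6, 84.7, 50.9, 80.8]
head [[322.1317879  188.11646606]]
pin [[273.75868972  93.94669571]]
```

View pics/w1.png

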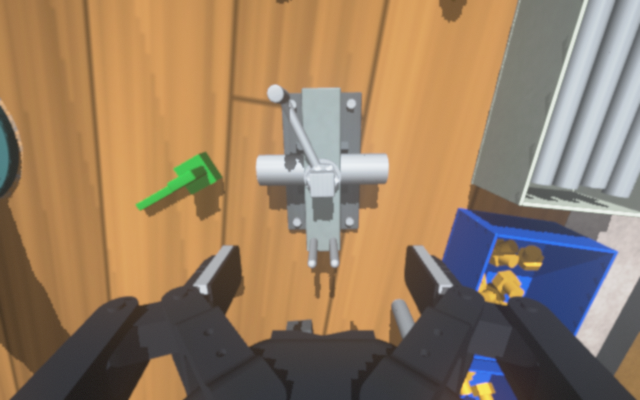

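Run:
```python
from h import *
im=cv2.imread("pics/w1.png")[80:275,255:395]
cv2.imwrite("pics/w1c.png",cv2.resize(im,None,fx=4,fy=3.05,interpolation=cv2.INTER_CUBIC) if 0 else cv2.resize(im,None,fx=3,fy=3,interpolation=cv2.INTER_CUBIC))
```

```text
(no output)
```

View pics/w1c.png

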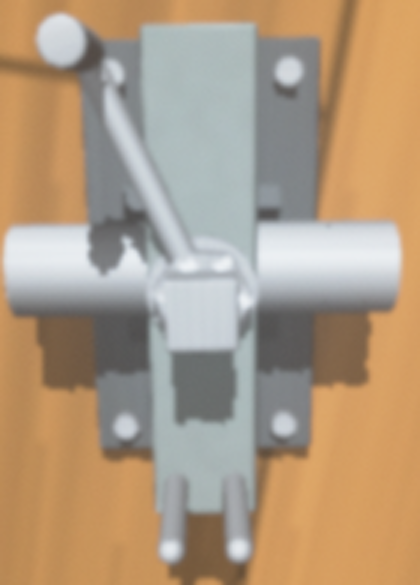

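Run:
```python
from h import *
from scipy.optimize import least_squares
d=np.load("pics/w1.npz"); c=(d["K"],d["P"]); f=lambda p:np.array(p)/3.+[255-1/3,80-1/3]
obs=np.array([f(p) for p in [(167,281),(239,279),(238,349),(170,351),(142,25),(255,24),(254,511),(158,513),(171,551),(239,551)]])
M=np.array([[-13,13,128],[13,13,128],[13,-13,128],[-13,-13,128],[-22,100,84],[22,100,84],[22,-100,84],[-22,-100,84],[-12.5,-85,144],[12.5,-85,144]])/1e3
def W(q,M=M):
    cs,s=np.cos(q[2]),np.sin(q[2]); return np.c_[q[0]+cs*M[:,0]-s*M[:,1],q[1]+s*M[:,0]+cs*M[:,1],M[:,2]]
r=least_squares(lambda q:(w2p("wrist",W(q),c)-obs).ravel(),[.555,.037,.15]); print(r.x.round(4)); print((w2p("wrist",W(r.x),c)-obs).round(1).tolist())
for i in (0,):
  X=p2w("wrist",obs[:4],.128,c); print("head",X.mean(0).round(4), np.linalg.norm(np.diff(X,axis=0),axis=1).round(4))
X=p2w("wrist",f((61,38)),.14,c)[0]; dd=X[:2]-r.x[:2]; print("pin",X.round(4),np.hypot(*dd),"jig-frame dir from +y (cw+):",np.arctan2(dd[1],dd[0])-r.x[2]-np.pi/2)
goto([.563,-.225,.22],[np.cos(.27),np.sin(.27)])
```

```text
[0.5546 0.0406 0.1646]
[[-0.7, -0.5], [0.3, -0.2], [0.6, 0.4], [-1.1, 0.1], [-1.0, -0.8], [1.3, -1.0], [0.7, 0.5], [-0.9, 0.3], [0.2, 1.1], [0.5, 0.8]]
head [0.5548 0.0406 0.128 ] [0.025  0.0253 0.0242]
pin [0.498  0.1236 0.14  ] 0.10040762737554737 jig-frame dir from +y (cw+): 0.43468138532015566
turn [-7.09  0.03  0.01] shift [  58.5 -256.8  -63.1]
turn [ 1.7291e+02  1.0000e-02 -4.0000e-02] shift [ 58.5 256.8  63.1]
```

move_arm(rows=[-7.1, 0, 0, 0, 0, 0, 0, 0, 0, 0, 0, -57, -11, 0, 0, 0, 0, 0, -57, -11, 0, 0, 0, 0, 0, -57, -11, 0, 0, 0, 0, 20, -57, -11, 0, 0, 0, 0, 38, -57, -11, 0, 0, 0, 0, 0, 0, 0, 0])

```text
clock: 4.68
ee_pos: [0.5761, -0.2454, 0.2216]
ee_rot: [3.006, 1.566, -3.008]
force: [0.2, -0.1, -0.7]
opening: 0.0854
```

Run:
```python
from h import *
c=cam("wrist"); st=robot.get_state(); print(st["clock"],st["ee_pos"])
im=robot.get_image("wrist"); np.savez("pics/w2.npz",K=c[0],P=c[1])
for r in robot.regions_of("wrist","key")[:3]: print(round(r["score"],2),r["bbox"])
u,v=w2p("wrist",[.565,-.29,.03],c)[0].astype(int); print(u,v); x0,y0=max(0,u-100),max(0,v-90); print(x0,y0)
cv2.imwrite("pics/w2c.png",cv2.resize(im[y0:y0+180,x0:x0+200],None,fx=3,fy=3,interpolation=cv2.INTER_CUBIC))
```

```text
4.675 [ 0.57607759 -0.24543911  0.22156169]
0.88 [288.9, 164.8, 37.8, 97.2]
0.68 [156.3, 118.3, 56.7, 115.5]
0.41 [316.1, 0.0, 105.9, 19.7]
305 209
205 119
```

View pics/w2c.png

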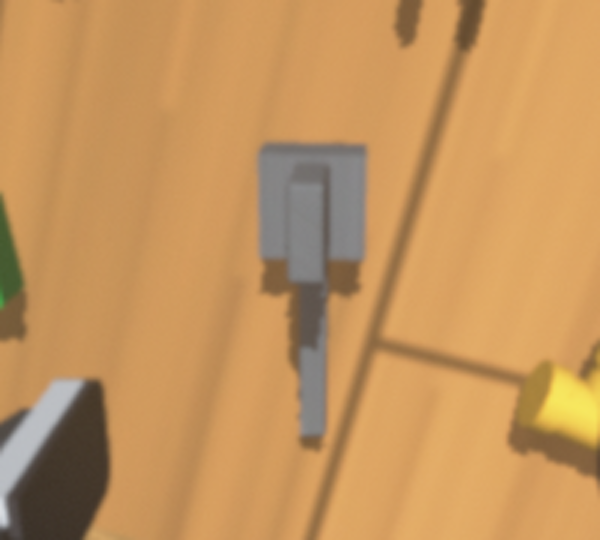

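Run:
```python
from h import *
from scipy.optimize import least_squares
d=np.load("pics/w2.npz"); c=(d["K"],d["P"]); f=lambda p:np.array(p)/3.+[205-1/3,119-1/3]
obs=np.array([f(p) for p in [(260,155),(366,154),(364,260),(262,260),(289,183),(323,183),(323,280),(288,281),(301,437),(324,436)]])
M=np.array([[-22,22,26],[22,22,26],[22,-22,26],[-22,-22,26],[-7,19,66],[7,19,66],[7,-19,66],[-7,-19,66],[-6,-110,18],[6,-110,18]])/1e3
def W(q,M=M):
    cs,s=np.cos(q[2]),np.sin(q[2]); return np.c_[q[0]+cs*M[:,0]-s*M[:,1],q[1]+s*M[:,0]+cs*M[:,1],M[:,2]]
r=least_squares(lambda q:(w2p("wrist",W(q),c)-obs).ravel(),[.56,-.26,.27],loss="soft_l1"); print(r.x.round(4)); print((w2p("wrist",W(r.x),c)-obs).round(1).tolist())
x,y,t=r.x; goto([x,y,.15],[np.cos(t),np.sin(t)]); print(p2w("side",(518/2.4+170,372/2.4+130),.066))
```

```text
[ 0.5613 -0.2632  0.2553]
[[-1.0, -0.8], [0.3, 0.0], [0.3, -0.5], [-1.0, -1.0], [-0.8, 0.0], [1.0, 0.2], [0.8, 1.4], [-0.2, 0.9], [-0.4, -0.3], [0.7, 0.2]]
turn [ 1.14 -0.05 -0.13] shift [ 73.3 -17.4 -22.4]
turn [-1.7886e+02  2.0000e-01 -8.0000e-02] shift [73.3 17.4 22.4]
[[ 0.56432234 -0.26281836  0.066     ]]
```

move_arm(rows=[1.14, -0.05, -0.13, 0, 0, 0, 0, 0, 0, 0, 36.5, -8.7, -11.2, 0, 0, 0, 0, 36.5, -8.7, -11.2, 0, 0, 0, 0, 40, 0, 0, 0, 0, 0, 0, 40, 0, 0, 0, 0, 0, 0, 28, 0, 0, 0, 0, 0, 0, 0, 0, 0, 0])

```text
clock: 5.65
ee_pos: [0.5613, -0.2624, 0.0419]
ee_rot: [2.362, 1.57, 2.619]
force: [-0.3, -0.3, 0.2]
opening: 0.0853
```

Run:
```python
from h import *
goto([.5613,-.2632,.041],[np.cos(.2553),np.sin(.2553)])
```

```text
turn [ 0.09 -0.05 -0.05] shift [ 0.9 -0.7 -0.2]
turn [-1.7991e+02  8.0000e-02 -8.0000e-02] shift [0.9 0.7 0.2]
```

Close, lift, and check the grip.

move_arm(rows=[0, 0, 0, 0, 0, 0, 255, 0, 0, 0, 0, 0, 0, 255, 0, 0, 0, 0, 0, 0, 255, 0, 0, 0, 0, 0, 0, 255, 0, 0, 0, 0, 0, 0, 255, 0, 0, 0, 0, 0, 0, 255, 0, 0, 0, 0, 0, 0, 255, 0, 0, 0, 0, 0, 0, 255])

```text
clock: 6.65
ee_pos: [0.562, -0.2656, 0.0438]
ee_rot: [-0.936, 1.568, -0.682]
force: [0.5, 1.8, 5.3]
opening: 0.013
```

move_arm(rows=[0, 0, 0, -10, 0, 0, 255, 0, 0, 0, -30, 0, 0, 255, 0, 0, 0, -50, 0, 0, 255, 0, 0, 0, -50, 0, 0, 255, 0, 0, 0, -20, 0, 0, 255, 0, 0, 0, 0, 0, 0, 255])

```text
clock: 7.4
ee_pos: [0.5617, -0.2654, 0.2046]
ee_rot: [-0.872, 1.566, -0.618]
force: [-0.1, 0.1, -3.7]
opening: 0.0133
```

Run:
```python
from h import *
st=robot.get_state(); p,r=tool(st); print(p.round(4), r.as_matrix().round(3).tolist())
c=cam("wrist"); im=robot.get_image("wrist"); np.savez("pics/w3.npz",K=c[0],P=c[1]); cv2.imwrite("pics/w3.png",im)
# key target: origin over jig, yaw .1646; keep grip offset. grip (.041 above underside at grasp 0.0419)
print("j",np.round(st["joint_positions"],2))
goto([.5546,.0406,.21],[np.cos(.1646),np.sin(.1646)])
im2=im[180:400,200:440]; cv2.imwrite("pics/w3c.png",cv2.resize(im2,None,fx=2.5,fy=2.5,interpolation=cv2.INTER_CUBIC))
```

```text
[ 0.5617 -0.2654  0.2046] [[0.004, -0.251, 0.968], [-0.003, 0.968, 0.251], [-1.0, -0.004, 0.003]]
j [ 0.04  0.54  0.48  1.9  -0.34  0.78  0.95]
turn [5.13 0.05 0.1 ] shift [ -7.  302.2  43.9]
turn [-1.7487e+02 -1.6000e-01  7.0000e-02] shift [  -7.  -302.2  -43.9]
```

View pics/w3c.png

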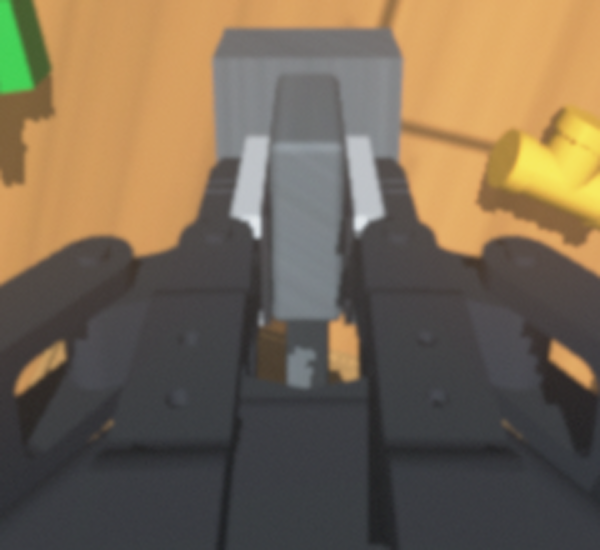

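Run:
```python
from h import *
from scipy.optimize import least_squares
d=np.load("pics/w3.npz"); K=d["K"]; Mt=np.array(robot.camera_info("wrist")["mount"]); c=(K,Mt)
f=lambda p:np.array(p)/2.5+[200-.4,180-.4]
obs=np.array([f(p) for p in [(228,30),(388,30),(215,57),(402,57),(272,143),(343,141),(278,75),(337,75)]])
M=np.array([[-22,22,0],[22,22,0],[-22,22,26],[22,22,26],[-7,19,66],[7,19,66],[-7,19,26],[7,19,26]])/1e3
# tool coords: key x->tool z, key y->tool y, key z->-tool x ; q=(x_off of underside ahead of TCP, y, z, yaw, pitch about z-tool)
def W(q):
    A=M@R.from_euler('zx',[q[3],q[4]]).as_matrix().T
    return np.c_[q[0]-A[:,2],q[1]+A[:,1],q[2]+A[:,0]]
r=least_squares(lambda q:(w2p("w",W(q),c)-obs).ravel(),[.042,0,0,0,0]); print(r.x.round(4)); print((w2p("w",W(r.x),c)-obs).round(1).tolist())
q=r.x
r=least_squares(lambda q:(w2p("w",W([*q,0]),c)-obs).ravel(),[.042,0,0,0]); print("no tilt",r.x.round(4),r.cost)
```

```text
[ 0.0495  0.     -0.0013  0.0018 -0.    ]
[[-0.4, 0.2], [-0.1, 0.1], [0.1, 1.1], [-0.8, 1.0], [-0.7, -0.3], [1.3, 0.4], [0.2, -1.3], [-0.0, -1.4]]
no tilt [ 0.0495  0.     -0.0013  0.0018] 4.619184206966434
```

move_arm(rows=[5.1, 0.05, 0.1, -10, 0, 0, 255, 0, 0, 0, -1, 50, 7.6, 255, 0, 0, 0, -1, 50, 7.6, 255, 0, 0, 0, -1, 50, 7.6, 255, 0, 0, 0, 0, 50, 7.6, 255, 0, 0, 0, 0, 50, 7.6, 255, 0, 0, 0, 0, 40, 6, 255, 0, 0, 0, 0, 12, 1, 255, 0, 0, 0, 0, 0, 0, 255, 0, 0, 0, 0, 0, 0, 255])

```text
clock: 8.7
ee_pos: [0.5556, 0.0379, 0.2155]
ee_rot: [-2.049, 1.569, -1.887]
force: [-0.3, -0.6, -2.7]
opening: 0.0125
```

Run:
```python
from h import *
goto([.556,.0408,.2],[np.cos(.1646),np.sin(.1646)])
im=robot.get_image("side")[120:270,230:400]; im2=robot.get_image("top")[130:240,250:380]
a=cv2.resize(im,(400*170//170,353),interpolation=cv2.INTER_CUBIC); b=cv2.resize(im2,(390,330),interpolation=cv2.INTER_CUBIC)
o=np.zeros((353,795,3),np.uint8); o[:,:400]=a; o[:330,405:]=b; cv2.imwrite("pics/s4.png",o)
```

```text
turn [-0.14 -0.06  0.11] shift [15.5  2.8  0.8]
turn [1.7986e+02 1.7000e-01 9.0000e-02] shift [15.5 -2.8 -0.8]
```

View pics/s4.png

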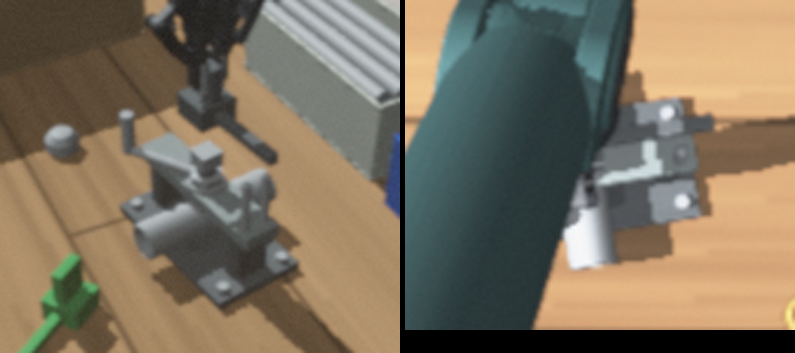

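move_arm(rows=[-0.14, 0, 0, 10, 2.8, 0.8, 255, 0, 0, 0, 15, 0, 0, 255, 0, 0, 0, 0, 0, 0, 255])

```text
clock: 9.18
ee_pos: [0.5549, 0.043, 0.1891]
ee_rot: [-3.046, 1.567, -2.879]
force: [-0.2, 0.3, -2.8]
opening: 0.0135
```

move_arm(rows=[0, 0, 0, 6, 0, 0, 255, 0, 0, 0, 6, 0, 0, 255, 0, 0, 0, 4, 0, 0, 255, 0, 0, 0, 0, 0, 0, 255])

```text
clock: 9.68
ee_pos: [0.5562, 0.0431, 0.1747]
ee_rot: [-2.184, 1.57, -2.017]
force: [1.2, -0.1, -3.0]
opening: 0.0136
```

move_arm(rows=[0, 0, 0, 2, -1, 0, 255, 0, 0, 0, 2, 0, 0, 255, 0, 0, 0, 2, 0, 0, 255, 0, 0, 0, 0, 0, 0, 255])

```text
clock: 10.18
ee_pos: [0.5568, 0.0419, 0.1715]
ee_rot: [1.309, 1.569, 1.475]
force: [-4.6, 0.5, 16.7]
opening: 0.0128
```

move_arm(rows=[0, 0, 0, 2, 0, 0, 255, 0, 0, 0, 2, 0, 0, 255, 0, 0, 0, 0, 0, 0, 255])

```text
clock: 10.55
ee_pos: [0.5573, 0.042, 0.1711]
ee_rot: [1.274, 1.566, 1.44]
force: [-12.9, 1.5, 42.8]
opening: 0.013
```

move_arm(rows=[0, 0, 0, -4, 0, 0, 255, 0, 0, 0, 0, 0, -2, 255, 0, 0, 0, 0, 0, 0, 255])

```text
clock: 10.92
ee_pos: [0.5568, 0.042, 0.1715]
ee_rot: [0.107, 1.566, 0.273]
force: [-2.5, 1.2, 14.5]
opening: 0.0132
```

move_arm(rows=[0, 0, 0, 2, 0, 0, 255, 0, 0, 0, 2, 0, 0, 255, 0, 0, 0, 0, 0, 0, 255])

```text
clock: 11.3
ee_pos: [0.5572, 0.042, 0.1711]
ee_rot: [0.621, 1.564, 0.788]
force: [-10.1, 2.4, 42.3]
opening: 0.0132
```

move_arm(rows=[0, 0, 0, -10, 0, 0, 255, 0, 0, 0, 0, 0, 0, 255, 0, 0, 0, 0, 0, 0, 255])

```text
clock: 11.68
ee_pos: [0.5541, 0.0419, 0.174]
ee_rot: [-2.59, 1.569, -2.422]
force: [-0.3, -0.6, -3.7]
opening: 0.0129
```

Run:
```python
from h import *
P=[]
for i in range(2):
    st=robot.get_state(); P.append([*st["ee_pos"],*st["force"]]); im=robot.get_image("side")
print(np.round(P,4)); print(np.round(st["torque"],2),tool()[1].as_matrix().round(3).tolist())
im2=robot.get_image("wrist")
a=cv2.resize(im[140:240,280:380],(450,450),interpolation=cv2.INTER_CUBIC); b=cv2.resize(im2[170:330,250:370],(338,450),interpolation=cv2.INTER_CUBIC)
cv2.imwrite("pics/s5.png",np.hstack([a,b]))
```

```text
[[ 0.5541  0.0419  0.174  -0.2763 -0.5509 -3.6679]
 [ 0.554   0.0419  0.1739  0.5874  0.1943 -4.4912]]
[ 0.02  0.03 -0.02] [[-0.002, -0.167, 0.986], [-0.001, 0.986, 0.167], [-1.0, -0.001, -0.002]]
```

View pics/s5.png

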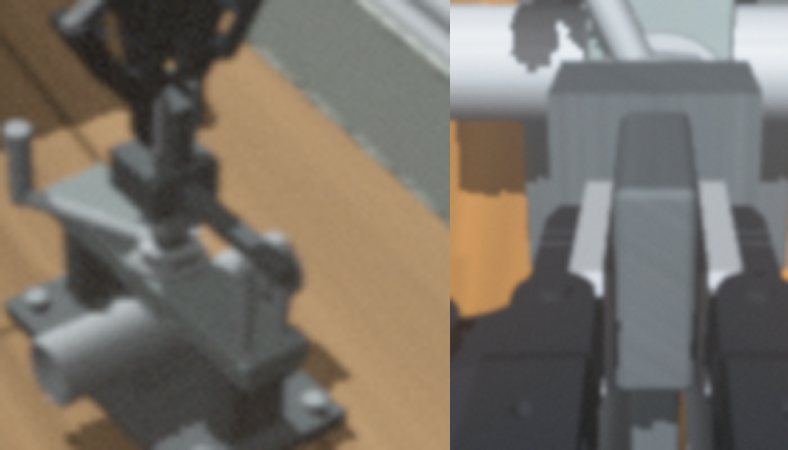

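Run:
```python
from h import *
def W(q,M):
    M=np.array(M)/1e3; cs,s=np.cos(q[2]),np.sin(q[2]); return np.c_[q[0]+cs*M[:,0]-s*M[:,1],q[1]+s*M[:,0]+cs*M[:,1],q[3]+M[:,2]]
f=lambda X:((w2p("side",X)-[280,140])*4.5).round().tolist()
p,r=tool(); t=.168
print("jig: pegs top -x,+x, head corners, bridge near corner", f(W([.5546,.0406,.1646,0],[[-12.5,-85,145],[12.5,-85,145],[-13,-13,128],[13,-13,128],[-22,-100,84],[22,-100,84],[-22,100,84]])))
for u in (.0438,.0495):
  print(u,"tail end top/bot corners, grip top near, block top corners",f(W([p[0],p[1],t,p[2]-u],[[-6,-110,18],[6,-110,18],[-6,-110,6],[6,-110,6],[-7,-19,66],[-22,-22,26],[22,-22,26],[-22,22,26],[-22,22,0],[-22,-22,0]])))
im=cv2.imread("pics/s5.png")
```

```text
jig: pegs top -x,+x, head corners, bridge near corner [[244.0, 259.0], [282.0, 242.0], [162.0, 216.0], [200.0, 200.0], [244.0, 370.0], [308.0, 338.0], [40.0, 186.0]]
0.0438 tail end top/bot corners, grip top near, block top corners [[283.0, 274.0], [301.0, 265.0], [282.0, 292.0], [300.0, 283.0], [176.0, 114.0], [157.0, 188.0], [222.0, 160.0], [110.0, 149.0], [111.0, 187.0], [157.0, 226.0]]
0.0495 tail end top/bot corners, grip top near, block top corners [[283.0, 282.0], [301.0, 274.0], [281.0, 300.0], [300.0, 291.0], [176.0, 123.0], [157.0, 196.0], [222.0, 168.0], [110.0, 157.0], [111.0, 195.0], [157.0, 235.0]]
```

move_arm(rows=[0, 0, 0, 2, -1, 0.5, 255, 0, 0, 0, 3, 0, 0, 255, 0, 0, 0, 2, 0, 0, 255, 0, 0, 0, 0, 0, 0, 255])

```text
clock: 12.32
ee_pos: [0.5557, 0.0407, 0.1711]
ee_rot: [1.329, 1.569, 1.495]
force: [-6.5, 1.2, 22.4]
opening: 0.0132
```

Run:
```python
from h import *
st=robot.get_state();print(st["ee_pos"].round(4),st["force"].round(1),st["torque"].round(2),tool()[1].as_matrix().round(3).tolist())
```

```text
[0.5557 0.0407 0.1711] [-6.5  1.2 22.4] [-0.02  1.71 -0.09] [[0.0, -0.166, 0.986], [0.002, 0.986, 0.166], [-1.0, 0.002, 0.001]]
```

move_arm(rows=[0, 0, 0, -7, 0, 0, 255, 0, 0, 0, 0, -2.7, -0.5, 255, 0, 0, 0, 4, 0, 0, 255, 0, 0, 0, 3, 0, 0, 255, 0, 0, 0, 2, 0, 0, 255, 0, 0, 0, 0, 0, 0, 255])

```text
clock: 13.08
ee_pos: [0.5552, 0.0381, 0.1655]
ee_rot: [-2.025, 1.57, -1.857]
force: [0.2, 0.8, -3.6]
opening: 0.0129
```

Run:
```python
from h import *
st=robot.get_state();print(st["ee_pos"].round(4),st["force"].round(1),st["torque"].round(2),st["clock"])
```

```text
[0.5552 0.0381 0.1655] [ 0.2  0.8 -3.6] [ 0.06 -0.14 -0.01] 13.075
```

move_arm(rows=[0, 0, 0, 3, 0, 0, 255, 0, 0, 0, 3, 0, 0, 255, 0, 0, 0, 2, 0, 0, 255, 0, 0, 0, 0, 0, 0, 255])

```text
clock: 13.58
ee_pos: [0.5552, 0.0381, 0.1578]
ee_rot: [-1.663, 1.57, -1.495]
force: [0.9, 0.6, -3.7]
opening: 0.0129
```

move_arm(rows=[0, 0, 0, 2, 0, 0, 255, 0, 0, 0, 1.5, 0, 0, 255, 0, 0, 0, 0, 0, 0, 255])

```text
clock: 13.95
ee_pos: [0.5552, 0.0381, 0.1544]
ee_rot: [-1.366, 1.57, -1.199]
force: [0.5, 0.7, -2.9]
opening: 0.0132
```

move_arm(rows=[0, 0, 0, 1, 0, 0, 255, 0, 0, 0, 1, 0, 0, 255, 0, 0, 0, 0, 0, 0, 255])

```text
clock: 14.32
ee_pos: [0.5552, 0.0381, 0.1536]
ee_rot: [1.167, 1.57, 1.334]
force: [-1.3, -0.4, 6.5]
opening: 0.0132
```

move_arm(rows=[0, 0, 0, -1, 0, 0, 255, 0, 0, 0, 0, 0, 0, 140, 0, 0, 0, 0, 0, 0, 140, 0, 0, 0, 0, 0, 0, 140, 0, 0, 0, 0, 0, 0, 140, 0, 0, 0, -15, 0, 0, 140, 0, 0, 0, -25, 0, 0, 140, 0, 0, 0, -20, 0, 0, 140, 0, 0, 0, 0, 0, 0, 140])

```text
clock: 15.45
ee_pos: [0.5567, 0.038, 0.2156]
ee_rot: [-0.099, 1.566, 0.069]
force: [0.2, 0.6, 1.0]
opening: 0.0386
```

Run:
```python
from h import *
st=robot.get_state(); print(st["ee_pos"].round(4),st["force"].round(1),st["joint_positions"].round(2))
c=cam("wrist"); im=robot.get_image("wrist"); s=robot.get_image("side"); np.savez("pics/w6.npz",K=c[0],P=c[1]); cv2.imwrite("pics/w6.png",im)
a=np.radians(124.5); pin=[.5555+.1*np.cos(a),.0385+.1*np.sin(a)]; print("pin",pin); goto([*pin,.2],[np.sin(a),-np.cos(a)])
cv2.imwrite("pics/s6.png",np.hstack([cv2.resize(s[140:250,270:380],(400,400),interpolation=cv2.INTER_CUBIC),cv2.resize(im[60:260,240:440],(400,400),interpolation=cv2.INTER_CUBIC)]))
```

```text
[0.5567 0.038  0.2156] [0.2 0.6 1. ] [-0.54  0.46  0.53  2.03 -0.34  0.74  0.37]
pin [np.float64(0.49885937630751676), np.float64(0.12091261886220159)]
turn [-2.49e+01  3.00e-02  2.00e-02] shift [ 13.7 100.    0.5]
turn [ 1.551e+02  3.000e-02 -4.000e-02] shift [  13.7 -100.    -0.5]
```

View pics/s6.png

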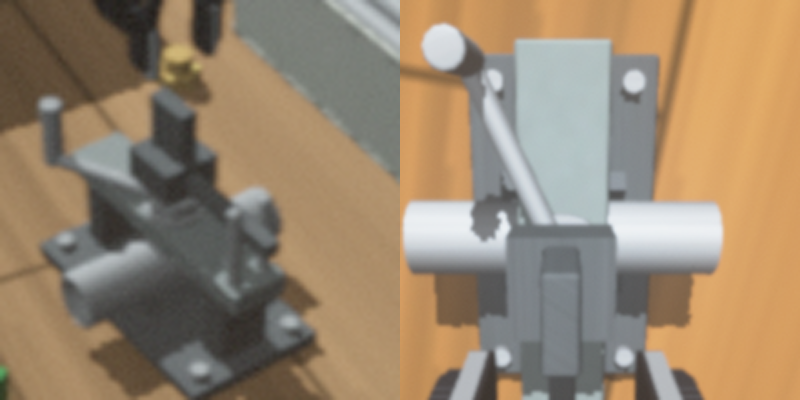

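Run:
```python
from h import *
d=np.load("pics/w6.npz"); print(p2w("wrist",(260.8,82.3),.14,(d["K"],d["P"])))
```

```text
[[0.49743783 0.12336348 0.14      ]]
```

move_arm(rows=[-8.3, 0, 0, 0, 0, 0, 140, -8.3, 0, 0, 0, 0, 0, 140, -8.3, 0, 0, 0, 0, 0, 140, 0, 0, 0, 0, 50, 0, 140, 0, 0, 0, 0, 50, 0, 140, 0, 0, 0, 20, 0, 0, 140, 0, 0, 0, 0, 0, 0, 140])

```text
clock: 16.42
ee_pos: [0.4967, 0.1207, 0.1918]
ee_rot: [2.983, 1.566, -2.697]
force: [-0.5, 0.0, 0.1]
opening: 0.0383
```

move_arm(rows=[0, 0, 0, 30, 0, 1, 140, 0, 0, 0, 30, 0, 0, 140, 0, 0, 0, 13, 0, 0, 140, 0, 0, 0, 0, 0, 0, 140])

```text
clock: 16.92
ee_pos: [0.4994, 0.1203, 0.12]
ee_rot: [-2.923, 1.569, -2.323]
force: [0.0, 0.7, -0.8]
opening: 0.0384
```

move_arm(rows=[0, 0, 0, 0, 0, 9, 140, 5, 0, 0, 0, -0.4, 8.7, 140, 5, 0, 0, 0, -0.4, 8.7, 140, 5, 0, 0, 0, -0.4, 8.7, 140, 5, 0, 0, 0, -0.4, 8.7, 140, 5, 0, 0, 0, -0.4, 8.7, 140, 0, 0, 0, 0, 0, 0, 140])

```text
clock: 17.8
ee_pos: [0.5478, 0.1426, 0.1212]
ee_rot: [-0.399, 1.569, -0.232]
force: [-0.6, -0.5, 0.8]
opening: 0.0384
```

```bash
cat >> h.py <<'E'
def swing():
    st=robot.get_state(); p,r=tool(st); z=r.apply([0,0,1]); y=r.apply([0,1,0]); F=np.array(st["force"]); d=p[:2]-[.5555,.0385]
    print("t",st["clock"],"pos",p.round(4),"rad",np.hypot(*d).round(4),"ang",np.degrees(np.arctan2(d[1],d[0])).round(1),"tang yaw",np.degrees(np.arctan2(z[1],z[0])).round(1),"Ftan",round(-F@z,2),"Frad",round(F@y,2),"Fz",round(F[2],2),"op",round(st["opening"],4))
E
python3 -c "from h import *; swing()"
```

```text
t 17.8 pos [0.5478 0.1426 0.1212] rad 0.1044 ang 94.2 tang yaw 9.6 Ftan 0.73 Frad -0.41 Fz 0.78 op 0.0384
```

move_arm(rows=[5, 0, 0, 0, -2, 8.7, 140, 5, 0, 0, 0, -2, 8.7, 140, 0, 0, 0, 0, 0, 0, 140])

```text
clock: 18.18
ee_pos: [0.5649, 0.1416, 0.1209]
ee_rot: [0.828, 1.57, 0.822]
force: [-0.4, 0.7, 0.2]
opening: 0.0385
```

Run:
```python
from h import *
swing()
c=cam("wrist"); im=robot.get_image("wrist"); cv2.imwrite("pics/w7.png",cv2.resize(im[60:360,120:520],None,fx=1.6,fy=1.6,interpolation=cv2.INTER_CUBIC))
```

```text
t 18.175 pos [0.5649 0.1416 0.1209] rad 0.1035 ang 84.8 tang yaw -0.3 Ftan 0.37 Frad 0.71 Fz 0.2 op 0.0385
```

View pics/w7.png

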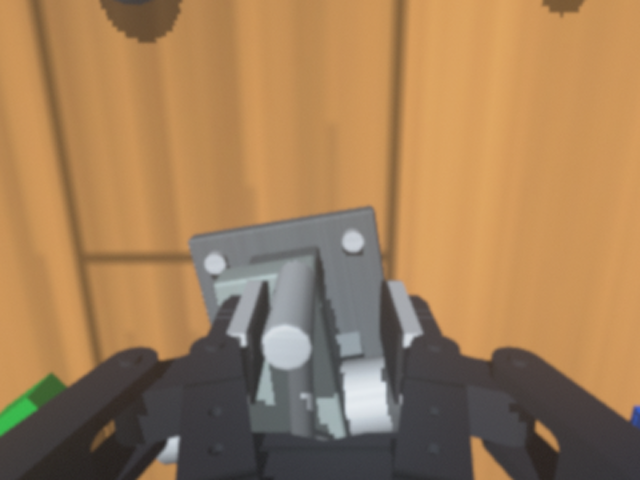

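move_arm(rows=[2, 0, 0, 0, -0.9, 3.5, 140, 2, 0, 0, 0, -0.9, 3.5, 140, 1, 0, 0, 0, -0.4, 1.7, 140])

```text
clock: 18.6
ee_pos: [0.5732, 0.1381, 0.1204]
ee_rot: [-2.609, 1.571, -2.706]
force: [-2.3, 1.2, 1.2]
opening: 0.0385
```

```bash
python3 -c "from h import *; swing()"
```

```text
t 18.6 pos [0.5732 0.1381 0.1204] rad 0.1012 ang 79.9 tang yaw -5.6 Ftan 2.41 Frad 0.96 Fz 1.16 op 0.0385
```

move_arm(rows=[1, 0, 0, 0, -0.4, 1.75, 140, 1, 0, 0, 0, -0.4, 1.75, 140])

```text
clock: 18.85
ee_pos: [0.5767, 0.1368, 0.1203]
ee_rot: [-1.556, 1.57, -1.688]
force: [-1.9, 3.2, -0.6]
opening: 0.0381
```

```bash
python3 -c "from h import *; swing()"
```

```text
t 18.85 pos [0.5767 0.1368 0.1203] rad 0.1006 ang 77.9 tang yaw -7.6 Ftan 2.26 Frad 2.91 Fz -0.64 op 0.0381
```

move_arm(rows=[1, 0, 0, 0, -0.2, 1.75, 140, 1, 0, 0, 0, -0.2, 1.75, 140])

```text
clock: 19.1
ee_pos: [0.5802, 0.1359, 0.1204]
ee_rot: [-1.152, 1.57, -1.319]
force: [-1.7, 2.4, 0.1]
opening: 0.0387
```

move_arm(rows=[1, 0, 0, 0, -0.2, 1.75, 140, 1, 0, 0, 0, -0.2, 1.75, 140])

```text
clock: 19.35
ee_pos: [0.5836, 0.1349, 0.1204]
ee_rot: [-0.72, 1.57, -0.922]
force: [-3.0, 2.4, -0.0]
opening: 0.0386
```

move_arm(rows=[1, 0, 0, 0, -0.2, 1.75, 140, 1, 0, 0, 0, -0.2, 1.75, 140])

```text
clock: 19.6
ee_pos: [0.5869, 0.1337, 0.1204]
ee_rot: [-0.768, 1.57, -1.005]
force: [-2.0, 2.0, -1.0]
opening: 0.0388
```

```bash
python3 -c "from h import *; swing()"
```

```text
t 19.6 pos [0.5869 0.1337 0.1204] rad 0.1003 ang 71.7 tang yaw -13.6 Ftan 2.44 Frad 1.46 Fz -1.03 op 0.0388
```

move_arm(rows=[1, 0, 0, 0, -0.2, 1.75, 140, 1, 0, 0, 0, -0.2, 1.75, 140])

```text
clock: 19.85
ee_pos: [0.5903, 0.1325, 0.1204]
ee_rot: [-0.724, 1.57, -0.996]
force: [-1.6, 1.3, -0.3]
opening: 0.0384
```

move_arm(rows=[1, 0, 0, 0, -0.2, 1.75, 140, 1, 0, 0, 0, -0.2, 1.75, 140])

```text
clock: 20.1
ee_pos: [0.5936, 0.1311, 0.1205]
ee_rot: [-0.409, 1.57, -0.715]
force: [-1.3, 2.1, 0.4]
opening: 0.0389
```

move_arm(rows=[1, 0, 0, 0, -0.2, 1.75, 140, 1, 0, 0, 0, -0.2, 1.75, 140])

```text
clock: 20.35
ee_pos: [0.5968, 0.1297, 0.1205]
ee_rot: [-0.488, 1.57, -0.83]
force: [-2.0, 2.3, 0.3]
opening: 0.0383
```

```bash
python3 -c "from h import *; swing()"
```

```text
t 20.35 pos [0.5968 0.1297 0.1205] rad 0.1001 ang 65.7 tang yaw -19.6 Ftan 2.65 Frad 1.54 Fz 0.28 op 0.0383
```

move_arm(rows=[1, 0, 0, 0, -0.2, 1.75, 140, 1, 0, 0, 0, -0.2, 1.75, 140])

```text
clock: 20.6
ee_pos: [0.5999, 0.1281, 0.1205]
ee_rot: [-0.359, 1.57, -0.736]
force: [-1.0, 2.1, 0.2]
opening: 0.038
```

move_arm(rows=[1, 0, 0, 0, -0.2, 1.75, 140, 1, 0, 0, 0, -0.2, 1.75, 140])

```text
clock: 20.85
ee_pos: [0.603, 0.1264, 0.1205]
ee_rot: [-0.313, 1.57, -0.725]
force: [-2.6, 2.7, 0.3]
opening: 0.0388
```

```bash
python3 -c "from h import *; swing()"
```

```text
t 20.85 pos [0.603  0.1264 0.1205] rad 0.0999 ang 61.6 tang yaw -23.6 Ftan 3.43 Frad 1.42 Fz 0.28 op 0.0388
```

move_arm(rows=[1, 0, 0, 0, -0.2, 1.75, 140])

```text
clock: 20.98
ee_pos: [0.6045, 0.1255, 0.1205]
ee_rot: [-0.34, 1.57, -0.769]
force: [-1.7, 2.3, -0.1]
opening: 0.0384
```

```bash
python3 -c "from h import *; swing()"
```

```text
t 20.975 pos [0.6045 0.1255 0.1205] rad 0.0999 ang 60.6 tang yaw -24.6 Ftan 2.52 Frad 1.33 Fz -0.13 op 0.0384
```

move_arm(rows=[1, 0, 0, 0, -0.2, 1.75, 140])

```text
clock: 21.1
ee_pos: [0.6061, 0.1246, 0.1205]
ee_rot: [-0.164, 1.57, -0.611]
force: [-2.0, 2.8, -0.9]
opening: 0.0387
```

```bash
python3 -c "from h import *; swing()"
```

```text
t 21.1 pos [0.6061 0.1246 0.1205] rad 0.0999 ang 59.6 tang yaw -25.6 Ftan 3.05 Frad 1.66 Fz -0.88 op 0.0387
```

move_arm(rows=[1, 0, 0, 0, -0.2, 1.75, 140, 1, 0, 0, 0, -0.2, 1.75, 140])

```text
clock: 21.35
ee_pos: [0.609, 0.1227, 0.1205]
ee_rot: [-0.28, 1.57, -0.761]
force: [-1.4, 3.2, 0.0]
opening: 0.0386
```

Run:
```python
from h import *
swing(); s=robot.get_image("side"); t=robot.get_image("top"); cv2.imwrite("pics/s8.png",np.hstack([cv2.resize(s[140:250,270:380],(400,400),interpolation=cv2.INTER_CUBIC),cv2.resize(t[130:240,250:360],(400,400),interpolation=cv2.INTER_CUBIC)]))
```

```text
t 21.35 pos [0.609  0.1227 0.1205] rad 0.0998 ang 57.6 tang yaw -27.6 Ftan 2.69 Frad 2.18 Fz 0.04 op 0.0386
```

View pics/s8.png

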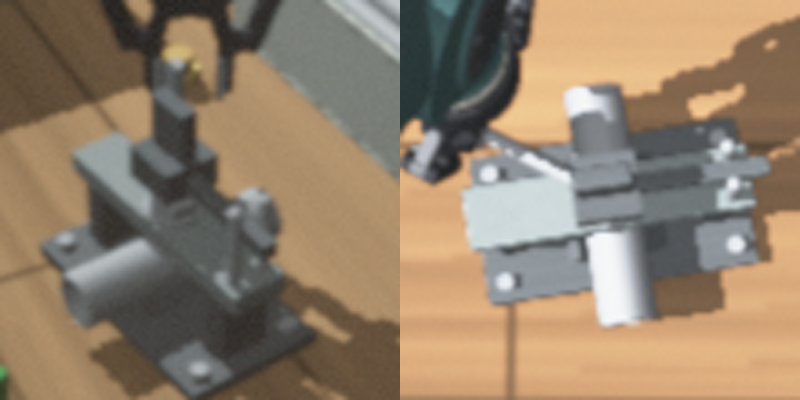

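move_arm(rows=[1, 0, 0, 0, -0.2, 1.75, 140, 1, 0, 0, 0, -0.2, 1.75, 140])

```text
clock: 21.7
ee_pos: [0.6117, 0.1206, 0.1205]
ee_rot: [-0.892, 1.57, -1.408]
force: [-0.7, 2.3, 0.7]
opening: 0.0383
```

```bash
python3 -c "from h import *; swing()"
```

```text
t 21.7 pos [0.6117 0.1206 0.1205] rad 0.0995 ang 55.6 tang yaw -29.6 Ftan 1.8 Frad 1.67 Fz 0.66 op 0.0383
```

move_arm(rows=[1, 0, 0, 0, -0.2, 1.75, 140, 1, 0, 0, 0, -0.2, 1.75, 140])

```text
clock: 21.95
ee_pos: [0.6132, 0.1194, 0.1202]
ee_rot: [-2.902, 1.567, 2.831]
force: [-4.5, 4.6, 2.9]
opening: 0.0381
```

```bash
python3 -c "from h import *; swing()"
```

```text
t 21.95 pos [0.6132 0.1194 0.1202] rad 0.0993 ang 54.5 tang yaw -31.5 Ftan 6.22 Frad 1.55 Fz 2.87 op 0.0381
```

move_arm(rows=[0.3, 0, 0, 0, 0, 0.9, 140, 0, 0, 0, 0, 0, 0, 140])

```text
clock: 22.2
ee_pos: [0.6134, 0.1192, 0.1201]
ee_rot: [-2.918, 1.566, 2.81]
force: [-5.6, 4.9, 3.9]
opening: 0.0387
```

```bash
python3 -c "from h import *; swing()"
```

```text
t 22.2 pos [0.6134 0.1192 0.1201] rad 0.0993 ang 54.4 tang yaw -31.8 Ftan 7.37 Frad 1.16 Fz 3.93 op 0.0387
```

move_arm(rows=[0, 0, 0, 0, 0, 1, 140, 0, 0, 0, 0, 0, 1, 140, 0, 0, 0, 0, 0, 0, 140])

```text
clock: 22.58
ee_pos: [0.6142, 0.1189, 0.1201]
ee_rot: [-2.991, 1.564, 2.737]
force: [-5.6, 5.3, 3.9]
opening: 0.0386
```

```bash
python3 -c "from h import *; swing()"
```

```text
t 22.575 pos [0.6142 0.1189 0.1201] rad 0.0995 ang 53.8 tang yaw -31.8 Ftan 7.6 Frad 1.5 Fz 3.92 op 0.0386
```

move_arm(rows=[0, 0, 0, 0, 0, 1, 140, 0, 0, 0, 0, 0, 0, 140])

```text
clock: 22.82
ee_pos: [0.6147, 0.1187, 0.12]
ee_rot: [-3.012, 1.563, 2.717]
force: [-7.6, 5.8, 5.2]
opening: 0.0388
```

```bash
python3 -c "from h import *; swing()"
```

```text
t 22.825 pos [0.6147 0.1187 0.12  ] rad 0.0997 ang 53.6 tang yaw -31.8 Ftan 9.52 Frad 0.9 Fz 5.16 op 0.0388
```

move_arm(rows=[0, 0, 0, 0, 0, 1, 140, 0, 0, 0, 0, 0, 0, 140])

```text
clock: 23.08
ee_pos: [0.6151, 0.1186, 0.12]
ee_rot: [-3.024, 1.562, 2.705]
force: [-7.5, 5.8, 5.8]
opening: 0.0387
```

```bash
python3 -c "from h import *; swing(); robot.get_image('side'); swing()"
```

```text
t 23.075 pos [0.6151 0.1186 0.12  ] rad 0.0998 ang 53.3 tang yaw -31.7 Ftan 9.46 Frad 1.03 Fz 5.83 op 0.0387
t 23.125 pos [0.6151 0.1185 0.12  ] rad 0.0998 ang 53.3 tang yaw -31.7 Ftan 8.92 Frad 1.46 Fz 5.71 op 0.0385
```

move_arm(rows=[0, 0, 0, 0, 0, 0.8, 140, 0, 0, 0, 0, 0, 0.7, 140, 0, 0, 0, 0, 0, 0, 140])

```text
clock: 23.5
ee_pos: [0.6157, 0.1183, 0.1199]
ee_rot: [-3.037, 1.56, 2.692]
force: [-10.3, 7.6, 6.4]
opening: 0.0391
```

```bash
python3 -c "from h import *; swing(); robot.get_image('side'); swing()"
```

```text
t 23.5 pos [0.6157 0.1183 0.1199] rad 0.0999 ang 53.0 tang yaw -31.7 Ftan 12.85 Frad 1.05 Fz 6.35 op 0.0391
t 23.55 pos [0.6157 0.1182 0.1199] rad 0.0999 ang 53.0 tang yaw -31.7 Ftan 11.47 Frad 0.6 Fz 6.83 op 0.0389
```

move_arm(rows=[0, 0, 0, 0, 0, -2, 140, 0, 0, 0, 0, 0, -3, 140, 0, 0, 0, 0, 0, -4, 140, 0, 0, 0, 0, 0, -5, 140, 0, 0, 0, 0, 0, 0, 140])

```text
clock: 24.18
ee_pos: [0.609, 0.1217, 0.1208]
ee_rot: [-0.075, 1.568, -0.631]
force: [-0.8, -0.6, -0.6]
opening: 0.0385
```

```bash
python3 -c "from h import *; swing()
goto([.5553,.038,.215],[np.cos(.1646),np.sin(.1646)])"
```

```text
t 24.175 pos [0.609  0.1217 0.1208] rad 0.0989 ang 57.3 tang yaw -31.8 Ftan 0.38 Frad -0.92 Fz -0.59 op 0.0385
turn [-41.28   0.17   0.08] shift [-94.2 -73.8 -66.7]
turn [ 1.3872e+02  1.0000e-01 -2.2000e-01] shift [-94.2  73.8  66.7]
```

move_arm(rows=[0, 0, 0, -30, 0, 0, 140, 0, 0, 0, -40, 0, 0, 140, 0, 0, 0, -24, 0, 0, 140, -10.32, 0, 0, 0, 0, 0, 140, -10.32, 0, 0, 0, 0, 0, 140, -10.32, 0, 0, 0, 0, 0, 140, -10.32, 0, 0, 0, 0, 0, 140, 0, 0, 0, 0, -37, -33.4, 140, 0, 0, 0, 0, -37, -33.4, 140, 0, 0, 0, 0, 0, 0, 140, 0, 0, 0, 0, 0, 0, 140])

```text
clock: 25.55
ee_pos: [0.5555, 0.0384, 0.2149]
ee_rot: [-0.342, 1.568, -0.178]
force: [1.3, 1.1, -0.1]
opening: 0.0386
```

Run:
```python
from h import *
swing(); goto([.5553,.0383,.154],[np.cos(.1646),np.sin(.1646)])
c=cam("wrist"); im=robot.get_image("wrist"); cv2.imwrite("pics/w9.png",im); np.savez("pics/w9.npz",K=c[0],P=c[1])
cv2.imwrite("pics/w9c.png",cv2.resize(im[60:260,220:420],(600,600),interpolation=cv2.INTER_CUBIC))
# pin and bar orientation without viewing
for t in ("key","nut_pin"):
  for r in robot.regions_of("wrist",t)[:2]: print(t,round(r["score"],2),r["bbox"])
# bar-top orientation: compare w6 (fitted, before) and now by ECC on the bar/block patch
a=cv2.cvtColor(cv2.imread("pics/w6.png"),cv2.COLOR_BGR2GRAY); b=cv2.cvtColor(im,cv2.COLOR_BGR2GRAY)
d=np.load("pics/w6.npz"); u=w2p("w",[.5553,.0383,.16],(d["K"],d["P"]))[0]; print("bar px before",u, "now",w2p("w",[.5553,.0383,.16],c)[0])
x,y=int(u[0]),int(u[1])
m=np.eye(2,3,dtype=np.float32); m[0,2]=x-45; m[1,2]=y-35
try:
  cc,m=cv2.findTransformECC(a[y-35:y+25,x-45:x+45],b,m,cv2.MOTION_EUCLIDEAN,(3,200,1e-6)); print("cc",cc,"rot deg(img)",np.degrees(np.arctan2(m[1,0],m[0,0])),m.round(3).tolist())
except Exception as e: print(e)
```

```text
t 25.55 pos [0.5555 0.0384 0.2149] rad 0.0001 ang -93.0 tang yaw 9.4 Ftan -1.44 Frad 0.91 Fz -0.07 op 0.0386
turn [-0.02  0.14  0.05] shift [60.9 -0.1 -0.2]
turn [ 1.7998e+02  8.0000e-02 -2.2000e-01] shift [60.9  0.1  0.2]
key 0.96 [102.1, 154.4, 100.9, 68.1]
key 0.8 [293.7, 170.3, 58.9, 142.9]
nut_pin 0.79 [333.1, 89.6, 86.5, 83.6]
bar px before [322.22510436 217.76314097] now [323.91556938 218.80708962]
cc 0.9745753074783742 rot deg(img) 0.96408904 [[1.0, -0.017000000923871994, 279.0610046386719], [0.017000000923871994, 1.0, 181.7519989013672]]
```

move_arm(rows=[0, 0, 0, 25, 0, 0, 140, 0, 0, 0, 25, 0, 0, 140, 0, 0, 0, 10, 0, 0, 140, 0, 0, 0, 0, 0, 0, 255, 0, 0, 0, 0, 0, 0, 255, 0, 0, 0, 0, 0, 0, 255, 0, 0, 0, 0, 0, 0, 255, 0, 0, 0, 0, 0, 0, 255])

```text
clock: 26.7
ee_pos: [0.5553, 0.039, 0.155]
ee_rot: [-0.171, 1.569, -0.005]
force: [3.1, 1.2, -1.3]
opening: 0.0131
```

move_arm(rows=[0, 0, 0, -2, 0, 0, 255, 0, 0, 0, -3, 0, 0, 255, 0, 0, 0, -3, 0, 0, 255])

```text
clock: 27.08
ee_pos: [0.5551, 0.0389, 0.1627]
ee_rot: [-0.365, 1.569, -0.199]
force: [3.6, 2.3, -6.7]
opening: 0.0129
```

move_arm(rows=[0, 0, 0, -4, 0, 0, 255, 0, 0, 0, -8, 0, 0, 255, 0, 0, 0, -20, 0, 0, 255, 0, 0, 0, -25, 0, 0, 255, 0, 0, 0, 0, -25, -4, 255, 0, 0, 0, 0, -50, -7, 255, 0, 0, 0, 0, -50, -7.5, 255, 0, 0, 0, 0, -50, -7.5, 255, 0, 0, 0, 0, -50, -7.5, 255, 0, 0, 0, 0, -50, -7.5, 255, 0, 0, 0, 0, -22, -3, 255, 0, 0, 0, 0, 0, 0, 255])

```text
clock: 28.58
ee_pos: [0.5563, -0.2641, 0.2194]
ee_rot: [3.053, 1.566, -3.07]
force: [-0.5, 0.3, -3.2]
opening: 0.0129
```

Run:
```python
from h import *
swing(); p,r=tool(); print(r.as_matrix().round(3).tolist())
```

```text
t 28.575 pos [ 0.5563 -0.2641  0.2194] rad 0.3026 ang -89.8 tang yaw 9.2 Ftan 0.41 Frad 0.35 Fz -3.22 op 0.0129
[[-0.004, -0.159, 0.987], [-0.0, 0.987, 0.159], [-1.0, 0.0, -0.004]]
```

move_arm(rows=[0, 0, 0, 40, 0, 0, 255, 0, 0, 0, 50, 0, 0, 255, 0, 0, 0, 45, 0, 0, 255, 0, 0, 0, 20, 0, 0, 255, 0, 0, 0, 10, 0, 0, 255, 0, 0, 0, 4, 0, 0, 255, 0, 0, 0, 0, 0, 0, 255])

```text
clock: 29.45
ee_pos: [0.5606, -0.2619, 0.0517]
ee_rot: [-0.695, 1.569, -0.53]
force: [0.1, -0.0, -3.6]
opening: 0.0129
```

move_arm(rows=[0, 0, 0, 1.5, 0, 0, 255, 0, 0, 0, 1.5, 0, 0, 255, 0, 0, 0, 0, 0, 0, 255])

```text
clock: 29.82
ee_pos: [0.5599, -0.2615, 0.0477]
ee_rot: [-0.962, 1.57, -0.796]
force: [-0.4, 0.4, -3.0]
opening: 0.013
```

move_arm(rows=[0, 0, 0, 1, 0, 0, 255, 0, 0, 0, 1, 0, 0, 255, 0, 0, 0, 0, 0, 0, 255])

```text
clock: 30.2
ee_pos: [0.5598, -0.2615, 0.0455]
ee_rot: [-1.707, 1.57, -1.542]
force: [0.2, 0.4, -1.9]
opening: 0.0129
```

move_arm(rows=[0, 0, 0, 0.7, 0, 0, 255, 0, 0, 0, 0, 0, 0, 255])

```text
clock: 30.45
ee_pos: [0.5599, -0.2616, 0.0449]
ee_rot: [-1.276, 1.57, -1.11]
force: [-0.7, 0.2, -3.4]
opening: 0.0129
```

move_arm(rows=[0, 0, 0, 0.7, 0, 0, 255, 0, 0, 0, 0.5, 0, 0, 255, 0, 0, 0, 0, 0, 0, 255])

```text
clock: 30.82
ee_pos: [0.56, -0.2616, 0.0448]
ee_rot: [-0.018, 1.57, 0.147]
force: [-0.8, 2.0, 6.2]
opening: 0.0131
```

Touching the bench. I'll release, rise, and check.

move_arm(rows=[0, 0, 0, -0.6, 0, 0, 255, 0, 0, 0, 0, 0, 0, 140, 0, 0, 0, 0, 0, 0, 140, 0, 0, 0, 0, 0, 0, 140, 0, 0, 0, 0, 0, 0, 140, 0, 0, 0, -15, 0, 0, 140, 0, 0, 0, -40, 0, 0, 140, 0, 0, 0, -50, 0, 0, 140, 0, 0, 0, -50, 0, 0, 140, 0, 0, 0, -40, 0, 0, 140, 0, 0, 0, 0, 0, 0, 140])

```text
clock: 32.2
ee_pos: [0.5618, -0.2631, 0.244]
ee_rot: [-0.563, 1.562, -0.398]
force: [0.8, 1.1, -0.3]
opening: 0.0388
```

Run:
```python
from h import *
swing(); s=robot.get_image("side"); t=robot.get_image("top"); cv2.imwrite("pics/t9.png",t)
cv2.imwrite("pics/f.png",np.hstack([cv2.resize(s[140:340,250:450],(400,400),interpolation=cv2.INTER_CUBIC),cv2.resize(t[110:310,250:450],(400,400),interpolation=cv2.INTER_CUBIC)]))
```

```text
t 32.2 pos [ 0.5618 -0.2631  0.244 ] rad 0.3017 ang -88.8 tang yaw 9.5 Ftan -0.96 Frad 0.94 Fz -0.26 op 0.0388
```

View pics/f.png

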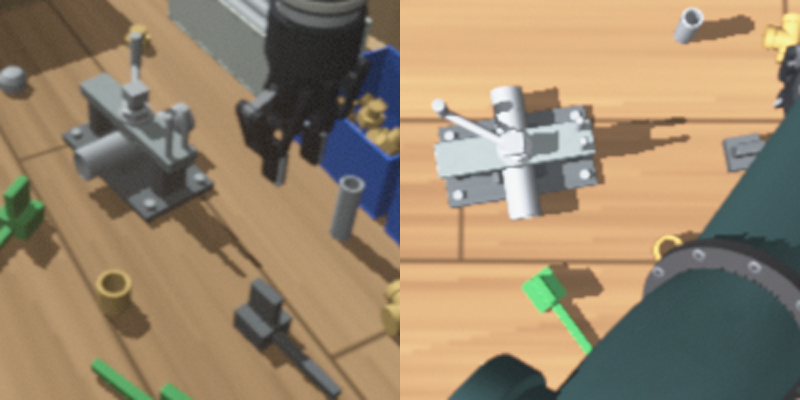

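The picture shows the key standing upright on the bench, clear of the jig. The nut handle has swung across, the head is square to the bridge as far as can be seen, and the bystanders in view are in place.

```bash
python3 -c "from h import *; print(robot.finish_job())"
```

```text
the job is handed in; nothing more can be done
None
```

The job is handed in at about 32 s of the 72 s allowed; no verdict was reported.

**What I did**
- **Key fitted:** I chose the dark steel key, not the two green ones, and fitted it over the square head with its tail between the pegs. It seated with a light touch, about 10 N.
- **Nut nipped:** I swung the handle clockwise about 1.1 rad until the nut seated, then pushed to about 12 N. Readings at the end were 11.5 and 12.9 N, inside the 8–15 N band.
- **Key returned:** I lifted the key off freely and set it upright on the bench near where it started.

**Checks that disagreed**
- The first tries at fitting the key rested on top of the head, pressing up to 43 N. The wrist camera read the jig about 2.5 mm too far in y, and the key went on after I corrected for that.
- While I was nipping the nut up, the force rose unevenly, with about 0.7 N of scatter between readings.

**Last checks**
- The final picture shows the key standing clear of the jig. The stock in view is where it was, but the tee is partly hidden by the arm and the cap and bush are only just in frame; the screwdriver and second green key are not properly shown.
- Before I regripped the key it had turned only about 1° on the jig. The screw's own angle was judged by eye from that picture, not measured.

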